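Rebuild the drying stack on the drainboard

ROBOT

A 7-joint arm with a two-finger parallel gripper is mounted at the origin on the work surface. World frame = base frame: x ahead of the robot, y to its left, z up, the work surface at z = 0. Lengths are in mm, angles in rad, forces in N, time in s.
With the tool pointing down it reaches from about 400 to 875 mm from the base axis. Payload 4.4 kg.
Tool frame: the origin (TCP) lies midway between the tips of the shut fingers; the grasp point (between the pads) lies 19 mm behind it (ctrl.pinch_z is the distance from the TCP to the grasp point, in mm); z points along the fingers, y is the line along which they close (so a half turn about z gives the same grasp; the last joint's range is limited). The gripper opens to 85 mm and grips with 20 to 120 N. Pads are 22 mm wide; open, the fingers measure 114 mm over their backs; the gripper's body (76 mm by 85 mm) begins 54 mm behind the grasp point. The pads swing forward as they close: fully open they stand 13 mm farther back than shut.
Start: joints at [-1.291, 0.628, 0.038, 1.517, -0.027, 0.996, -0.02], TCP at [220.294, 611.546, 231.313] pointing down, gripper open.
Joint ranges: [-3.06, 3.06], [-0.37, 2.12], [-1.25, 1.32], [0.18, 2.47], [-1.1, 4.24], [0.23, 1.98], [-2.94, 2.94]. Speed limits (rad/s): [2.57, 2.57, 3.14, 3.14, 3.14, 3.14, 3.14].

INTERFACE

Orientations are given as [roll, pitch, yaw] about the fixed x, y, z axes, in that order (R = Rz(yaw) Ry(pitch) Rx(roll)).
In Python, from cell import read_state, cams, order, ctrl gives the robot as it stands.
- The arm moves only by the tool move_arm, never from a script. Its argument "targets" is text: rows parted by semicolons, each of 7 numbers parted by spaces: the gripper's target within -1 to 1 (fully open at 1, half-way at 0, shut at -1), then the shift along the tool's x, y, z in cm, then the turn, a rotation vector about the tool's x, y, z in degrees. A call has 1 to 5 rows; each row shifts and turns the commanded pose from where the row before left it, along the tool's axes as they then stand; what a row does not reach is not made up. A row lasts 1/12 s, in which the tool goes at most 41.7 mm and 7.16 degrees, less where a joint would pass 70% of its speed; a pose out of reach is approached as far as the arm can. A call with a gripper value outside its range is refused whole. The fingers move at their own pace and stop on an object; the grip force is fixed at half the most. Time passes only in rows, so rows that do not move let the fingers close. It gives the time, the measured TCP pose, the force, the opening and the grip force at its end, in the units of the state.
- read_state(): the state, without advancing time (a new reading comes with each control period).
- cams.get_image(name): name is "scene" or "top" or "wrist"; returns a dict with "color" (400x640x3 uint8, red, green, blue), "fovy" (degrees; the focal length in pixels is half the picture's height over the tangent of half this angle, whatever the lens; pixels are square), "cx", "cy" (the principal point, pixels), "rvec" (rotation vector, rad) and "tvec" (3), from world to camera coordinates, as OpenCV has them. Camera axes: x right, y down, z forward; pixel columns grow to the right and rows downward; lengths in mm; the calibration is good to about 2 mm. The wrist camera is an equidistant fisheye: a pixel r from the principal point sees the ray r / f radians off the axis. A picture is of the moment at which its call begins. There is no depth.
- order.finish_job(): hands the job in; it is judged then, once.
The state is a dict: "clock": time; "qpos": joint angles; "qd": joint speeds; "tau": joint torques, N m; "eef_pos": TCP position; "tool_rot": TCP orientation; "force": force on the tool from outside, world axes, zero at the start; "torque": the same for the moment, N m; "width": finger opening in mm; "gripper_force": force on a finger pad.
Only numpy, scipy, OpenCV 4.12 (cv2) and the standard library are available. Lean on these libraries where they do the work, as an engineer would, in place of code of your own. Each camera call takes 0.05 s, during which the arm holds its last target. There are 200 camera calls.

TASK

Swing the red guard bar that lies over the bottom drying frame well out of the way, to some 30 degrees past the line of the frame's side. Then stack all the loose drying frames, in any order, one on another on the bottom frame, with every leg fully home in the corner cup below it. Finally swing the guard bar back to lie alongside the stack, and leave the washing-up things as they are.

Things in the scene. Friction and masses are not known exactly. Their poses are not given: they have to be found in the camera images.
- base: bottom frame, fixed to the table: dark plate 158 (x) x 138 (y) mm with four upward-open blue square corner cups at x = +-66, y = +-56 mm, 20 mm clear inside, floor 15 and rim 37 mm above the table. Origin: centre of its underside, on the table; z up. With its feet home in these cups a frame has its grip point 123 mm above this origin; the next ones 193 and 263 mm
- guard (a joint): angle (rad) of the red guard bar about its vertical pivot, at x = -120, y = +86 mm in the base frame. 0: parallel to base x, alongside, 17 mm between bar and stacked legs; negative: across the cups (a stack stops it near -0.09); positive: swung outwards (stop 0.8). Light friction, stays where left. Bar 12 mm thick, 45 to 75 mm above the table. Push it by its end knob with shut fingers
- guard_knob (a point): centre of the black upright knob on the free end of the guard bar, 262 mm from the pivot: cylinder 18 mm across and 50 mm high, from 75 to 125 mm above the table; this point is 100 mm above the table. At angle 0 it stands 63 mm beyond the +x edge of the stack
- frame_a_grip (a point): one of three alike steel stacking frames, 158 (x) x 138 (y) mm, 120 mm high, 0.35 kg; may be absent. Four 14 mm square legs at x = +-66, y = +-56 mm, each topped by an upward-open blue square cup (floor 70, rim 92 mm above the feet). A yellow grip bar stands in its middle, 50 (x) x 16 (y) x 24 mm high. This point: centre of that bar, on the frame's axis, 108 mm above the feet; z up. It starts standing on the table
- frame_b_grip (a point): second frame, the same as frame_a_grip; may be absent. Point: centre of its yellow grip bar, 108 mm above the feet. Under the bar: two thin stems and a crossbar whose top is 66 mm above the feet; both sides of the bar are free for fingers. Cups are 26 mm square outside, 20 mm clear inside, 22 mm deep
- frame_c_grip (a point): third frame, the same as frame_a_grip; may be absent. Point: centre of its yellow grip bar, 108 mm above the feet. Stacked frames stand 70 mm apart in height
- detergent: bystander: red bottle with a white cap, 68 mm across, 170 mm high; origin at the centre of its underside
- beaker: bystander: white open beaker 70 mm across, 90 mm high; origin at the centre of its underside
- scourer: bystander: green scouring block 100 x 70 x 30 mm; origin at the centre of its underside
Mind the look-alikes: they are no part of the job. Leave any purple look-alike of the part that bears frame_b_grip alone.

How it is judged (in metres and radians):
On the way, in this order (a step that is already met when the one before it is completed fails the run):
1. the guard bar is swung well out, clear of the stack's place (value of joint guard above 0.4 rad), for 0.2 s.
2. all the loose frames are stacked on the bottom frame, legs home in the cups, with the guard bar still out (horizontal distance between each of frame_a_grip, frame_b_grip, frame_c_grip and base below 0.016 m and angle between the x axis of each of frame_a_grip, frame_b_grip, frame_c_grip and the x axis of base, either way round below 0.12 rad and angle between each of frame_a_grip, frame_b_grip, frame_c_grip's own z axis and vertical below 0.05 rad and (z of frame_a_grip in the frame of base between 0.117 and 0.129 m or z of frame_a_grip in the frame of base between 0.187 and 0.199 m or z of frame_a_grip in the frame of base between 0.257 and 0.269 m) and (z of frame_b_grip in the frame of base between 0.117 and 0.129 m or z of frame_b_grip in the frame of base between 0.187 and 0.199 m or z of frame_b_grip in the frame of base between 0.257 and 0.269 m) and (z of frame_c_grip in the frame of base between 0.117 and 0.129 m or z of frame_c_grip in the frame of base between 0.187 and 0.199 m or z of frame_c_grip in the frame of base between 0.257 and 0.269 m) and value of joint guard above 0.3 rad), for 0.3 s.
At the end, for the whole second after the job is handed in: Every loose frame present is in the stack, legs home in the cups: grip point within 6 mm of 123, 193 or 263 mm above the base origin and 16 mm of its axis, within 0.12 rad of its direction, upright to 0.05 rad, at rest; the guard bar rests within 0.13 rad of 0 (horizontal distance between each of frame_a_grip, frame_b_grip, frame_c_grip and base below 0.016 m and angle between the x axis of each of frame_a_grip, frame_b_grip, frame_c_grip and the x axis of base, either way round below 0.12 rad and angle between each of frame_a_grip, frame_b_grip, frame_c_grip's own z axis and vertical below 0.05 rad and (z of frame_a_grip in the frame of base between 0.117 and 0.129 m or z of frame_a_grip in the frame of base between 0.187 and 0.199 m or z of frame_a_grip in the frame of base between 0.257 and 0.269 m) and (z of frame_b_grip in the frame of base between 0.117 and 0.129 m or z of frame_b_grip in the frame of base between 0.187 and 0.199 m or z of frame_b_grip in the frame of base between 0.257 and 0.269 m) and (z of frame_c_grip in the frame of base between 0.117 and 0.129 m or z of frame_c_grip in the frame of base between 0.187 and 0.199 m or z of frame_c_grip in the frame of base between 0.257 and 0.269 m) and value of joint guard between -0.13 and 0.13 rad and linear speed of each of frame_a, frame_b, frame_c below 0.02 m/s and velocity of joint guard between -0.05 and 0.05 rad/s); the robot touches nothing.
It fails at once if the detergent is pushed away (more than 4 cm) (distance of detergent from where it was at the start of the episode above 0.04 m).
It fails at once if the beaker is pushed away (more than 4 cm) (distance of beaker from where it was at the start of the episode above 0.04 m).
It fails at once if the scourer is pushed away (more than 4 cm) (distance of scourer from where it was at the start of the episode above 0.04 m).
Of frame_a, frame_b, frame_c only 2 to 3 are there at a start; the rules pass over those that are not, and their reading is None.
At some moment in a run one of frame_a, frame_b, frame_c may be knocked a few centimetres aside while the robot is not near it.
Once in a run the grip may slacken for a moment while it holds something.
It also fails if it takes over 210 s, if anything falls off the work surface, if the arm or the gripper's body presses on something with over 40 N, if the wrist force passes 120 N, or if a joint passes its speed limit or range.

## Working session

There is one attempt and no reset: what is moved stays moved. The work goes in short steps, Python scripts to look and compute and a tool call to move; the robot and the scene stay as the last step left them, time stands still between calls to the robot, and variables do not carry over. Pictures are saved under pics/ and viewed, at most 17 in all, crops included, and the job is handed in when it is done.

Besides the shell and the picture viewer there is one more tool, called after "Emit:" as name(argument=value, ...) on one line, values as JSON. move_arm: Moves the arm, as the interface text tells. Its arguments: {"type":"object","properties":{"targets":{"type":"string"}},"required":["targets"]}

```bash
mkdir -p pics; cat > h.py <<'E'
import numpy as np, cv2
from cell import read_state, cams, order, ctrl
def snap(n,f):
    im=cams.get_image(n); cv2.imwrite('pics/'+f+'.png',im['color'][:,:,::-1]); np.save('pics/'+f+'.npy',{k:im[k] for k in im if k!='color'},allow_pickle=True); return im
def load(f): return np.load('pics/'+f+'.npy',allow_pickle=True).item()
def cam(c):
    f=200/np.tan(np.radians(c['fovy'])/2); R=cv2.Rodrigues(np.array(c['rvec'],float))[0]; return f,R,np.array(c['tvec'],float)
def back(c,u,v,z,fish=False):
    f,R,t=cam(c); x,y=(u-c['cx'])/f,(v-c['cy'])/f
    if fish:
        r=np.hypot(x,y); s=np.sin(r)/max(r,1e-9); d=np.array([x*s,y*s,np.cos(r)])
    else: d=np.array([x,y,1.])
    o=-R.T@t; d=R.T@d; return o+d*(z-o[2])/d[2]
def proj(c,p,fish=False):
    f,R,t=cam(c); q=R@np.array(p,float)+t
    if fish:
        r=np.hypot(q[0],q[1]); th=np.arctan2(r,q[2]); k=th/max(r,1e-9); return np.array([c['cx']+f*k*q[0],c['cy']+f*k*q[1]])
    return np.array([c['cx']+f*q[0]/q[2],c['cy']+f*q[1]/q[2]])
E
python3 - <<'E'
from h import *
for n in ['scene','top']:
    im=snap(n,n+'0'); print(n,im['fovy'],im['rvec'],im['tvec'],im['cx'],im['cy'])
print(read_state(), ctrl.pinch_z)
E
```

```text
scene 44.769799820185234 [ 0.84594891  2.66776774 -0.950601  ] [ 554.14917002  -40.46895463 1837.50573175] 321.9443167356113 199.35002051610087
top 51.07608134500924 [ 2.13974025 -2.18406225  0.13398407] [-215.46971999  566.09188361 1378.0194706 ] 315.8863761810901 200.3422899571377
{'clock': 0.1, 'qpos': array([-1.29079068,  0.62925284,  0.03843477,  1.51825159, -0.02701805,
        0.99631686, -0.01996085]), 'qd': array([-0.00031422, -0.00360976, -0.00058918, -0.00252338, -0.00126617,
       -0.00107229,  0.00092687]), 'tau': array([ 3.33733355e-03, -5.64525032e+01,  1.23064689e+00, -1.93970507e+01,
        1.13582419e-02,  5.43401184e-03, -2.73027382e-05]), 'eef_pos': array([220.09212076, 611.0116661 , 230.48662946]), 'tool_rot': array([-3.13988131e+00, -4.06940933e-06,  2.79582479e+00]), 'force': array([-0.21563112,  0.0912896 ,  0.55225585]), 'torque': array([-0.00926222,  0.01342236, -0.0011091 ]), 'gripper_force': 0.0, 'width': 85.42140388391792} 18.700000000000003
```

View pics/top0.png

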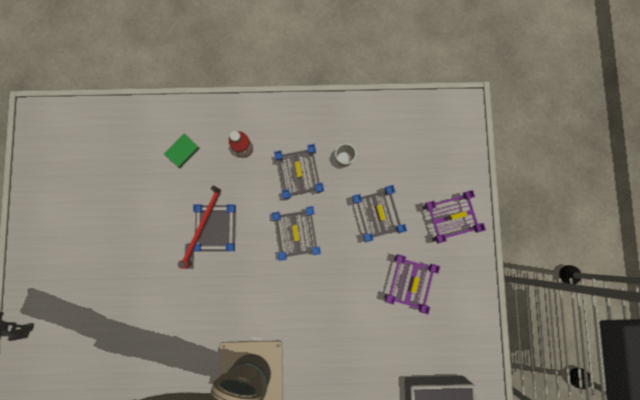

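View pics/scene0.png

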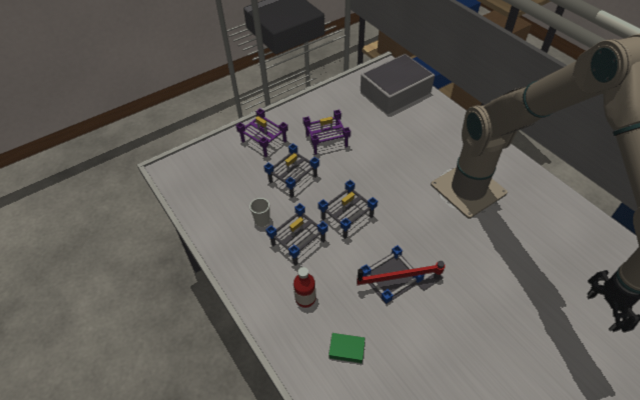

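```bash
python3 - <<'E'
from h import *
im=cv2.imread('pics/top0.png')
a=cv2.resize(im[130:310,160:490],(792,432),interpolation=cv2.INTER_CUBIC); cv2.imwrite('pics/c1.png',a)
c=load('top0'); hsv=cv2.cvtColor(im,cv2.COLOR_BGR2HSV)
def blobs(lo,hi,z,name,mn=8):
    m=cv2.inRange(hsv,lo,hi); n,l,s,ce=cv2.connectedComponentsWithStats(m)
    for i in range(1,n):
        if s[i,4]>=mn: 
            print(name,ce[i].round(1),s[i,4],back(c,*ce[i],z)[:2].round(0))
blobs((105,120,60),(122,255,255),92,'blue')
blobs((20,150,120),(35,255,255),108,'yel')
blobs((0,150,80),(8,255,255),75,'red')
blobs((45,120,60),(80,255,255),30,'green')
E
```

```text
blue [310.9 148.6] 46 [ 726. -214.]
blue [278.  155.2] 45 [ 706. -106.]
blue [318.8 187.3] 48 [ 597. -237.]
blue [389.3 189.5] 51 [ 585. -466.]
blue [285.6 193.6] 51 [ 578. -129.]
blue [356.6 198.3] 50 [ 558. -359.]
blue [197.3 207.9] 45 [538. 156.]
blue [230.6 208. ] 51 [535.  49.]
blue [309.3 210.5] 49 [ 522. -205.]
blue [275.8 215.9] 46 [507. -97.]
blue [401. 228.] 50 [ 460. -498.]
blue [367.7 236.9] 49 [ 433. -390.]
blue [197.  247.4] 33 [411. 155.]
blue [229.7 246.5] 46 [412.  51.]
blue [315.8 250.3] 44 [ 394. -223.]
blue [281.5 255.7] 50 [ 379. -114.]
yel [298. 169.] 68 [ 656. -171.]
yel [380.6 212.1] 72 [ 511. -432.]
yel [458.4 215. ] 67 [ 497. -680.]
yel [295.2 232.3] 78 [ 452. -159.]
yel [414.7 284.5] 74 [ 282. -530.]
red [240.1 143.3] 193 [753.  21.]
red [199.1 229.3] 325 [470. 154.]
green [180.8 150.1] 528 [745. 232.]
```

View pics/c1.png

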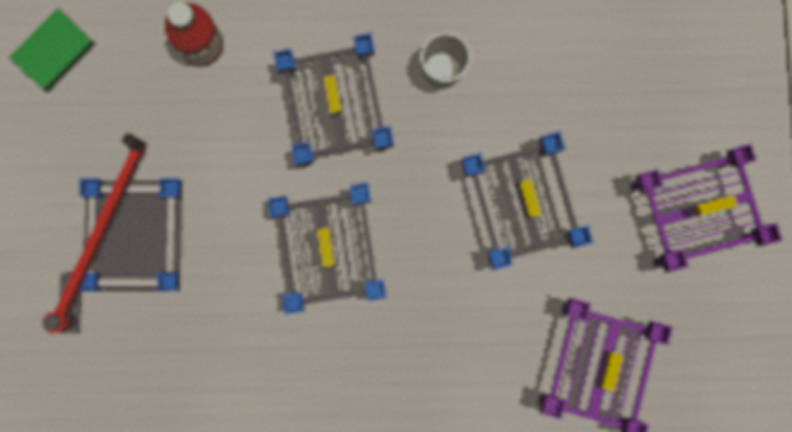

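```bash
python3 - <<'E'
from h import *
c=load('top0')
def fit(px,z,loc=None):
    P=np.array([back(c,*p,z)[:2] for p in px]); 
    L=np.array([(66,56),(66,-56),(-66,56),(-66,-56)],float)
    k=lambda A:(A-A.mean(0))@np.array([1,1j]); 
    a=np.angle((k(P)*k(L).conj()).sum()); s=abs((k(P)*k(L).conj()).sum())/(abs(k(L))**2).sum()
    return P.mean(0).round(1),np.degrees(a).round(2),s.round(3)
# base: offset visible cups partly hidden
print('base',fit([(197.3,207.9),(230.6,208),(197,247.4),(229.7,246.5)],37))
print('F1',fit([(278,155.2),(310.9,148.6),(285.6,193.6),(318.8,187.3)],90))
print('F2',fit([(275.8,215.9),(309.3,210.5),(281.5,255.7),(315.8,250.3)],90))
print('F3',fit([(356.6,198.3),(389.3,189.5),(367.7,236.9),(401,228)],90))
b,a,_=fit([(197.3,207.9),(230.6,208),(197,247.4),(229.7,246.5)],37)
r=np.radians(a);R=np.array([[np.cos(r),-np.sin(r)],[np.sin(r),np.cos(r)]])
piv=b+R@[-120,86]; print('piv',piv)
for z in (100,115,125):
  k=back(c,215.4,189.2,z)[:2]; d=R.T@(k-piv); print('knob',z,k.round(0),np.hypot(*d).round(0),np.arctan2(d[1],d[0]).round(3))
im=cv2.imread('pics/top0.png'); cv2.imwrite('pics/c2.png',cv2.resize(im[175:280,170:260],(690,805)[:2] if 0 else (514,600),interpolation=cv2.INTER_CUBIC))
E
```

```text
base (array([477.4, 116.1]), np.float64(-0.44), np.float64(0.984))
F1 (array([ 652.3, -171.3]), np.float64(10.2), np.float64(0.986))
F2 (array([ 450.7, -159.4]), np.float64(7.87), np.float64(0.98))
F3 (array([ 509.4, -428.5]), np.float64(14.1), np.float64(0.985))
piv [358.06396452 203.01898892]
knob 100 [596.  96.] 261.0 -0.413
knob 115 [594.  93.] 261.0 -0.429
knob 125 [593.  91.] 260.0 -0.44
```

View pics/c2.png

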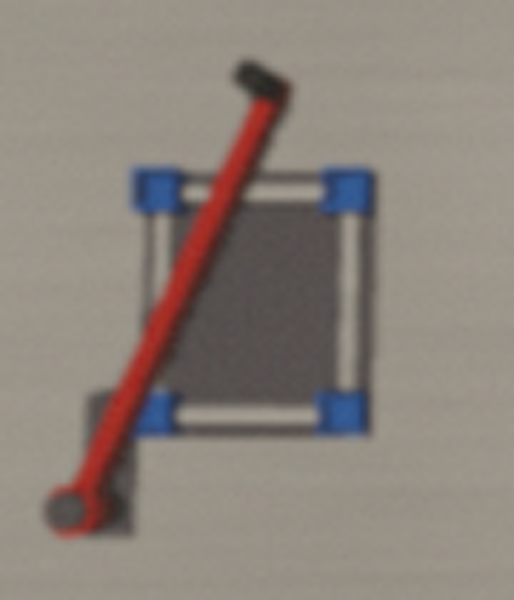

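Emit:
move_arm(targets="-1 -3.3 -2.5 0 0 0 0;-1 -3.3 -2.5 0 0 0 0;-1 -3.3 -2.5 0 0 0 0;-1 -3.3 -2.5 0 0 0 0;-1 -3.3 -2.5 0 0 0 0")

```text
clock: 0.52
eef_pos: [333.7, 436.0, 231.0]
tool_rot: [-3.141, -0.0, 2.796]
force: [1.3, 0.2, -0.1]
width: 25.3
gripper_force: 0.0
```

Emit:
move_arm(targets="-1 -3.3 -2.5 0 0 0 0;-1 -3.3 -2.5 0 0 0 0;-1 -3.3 -2.5 0 0 0 0;-1 -3.3 -2.5 0 0 0 0;-1 -3.3 -2.5 0 0 0 0")

```text
clock: 0.93
eef_pos: [446.5, 262.6, 231.1]
tool_rot: [-3.141, -0.0, 2.796]
force: [0.6, 0.1, 0.5]
width: -0.2
gripper_force: 0.0
```

Emit:
move_arm(targets="-1 -3.3 -2.5 0 0 0 0;-1 -3.3 -2.5 0 0 0 0;-1 -3.3 -2.5 0 0 0 0;-1 -3.3 -2.5 0 0 0 0;-1 -3.3 -2.5 0 0 0 0")

```text
clock: 1.35
eef_pos: [559.4, 89.0, 231.1]
tool_rot: [-3.141, -0.001, 2.796]
force: [0.4, 0.6, -0.3]
width: -0.2
gripper_force: 0.0
```

Emit:
move_arm(targets="-1 -3.3 -2.5 0 0 0 0;-1 0 0 0 0 0 0;-1 0 0 0 0 0 0")

```text
clock: 1.6
eef_pos: [582.2, 52.6, 230.7]
tool_rot: [-3.14, 0.0, 2.79]
force: [-1.1, 0.5, -0.0]
width: -0.4
gripper_force: 0.0
```

Emit:
move_arm(targets="-1 0 0 3.4 0 0 6;-1 0 0 3.4 0 0 6;-1 0 0 3.4 0 0 1;-1 0 0 3.4 0 0 0;-1 0 0 0 0 0 0")

```text
clock: 2.02
eef_pos: [575.6, 57.9, 89.2]
tool_rot: [-3.134, -0.011, 2.571]
force: [-1.2, -0.3, -0.0]
width: -0.1
gripper_force: 0.0
```

Emit:
move_arm(targets="-1 0.04 1.5 0 0 0 -3.2;-1 0.04 1.5 0 0 0 -3.2;-1 0.04 1.5 0 0 0 -3.2;-1 0.04 1.5 0 0 0 -3.2;-1 0.04 1.5 0 0 0 -3.2")

```text
clock: 2.43
eef_pos: [613.8, 125.9, 96.6]
tool_rot: [3.141, 0.001, 2.853]
force: [0.1, -0.5, -0.1]
width: -0.1
gripper_force: 0.3
```

```bash
python3 - <<'E'
from h import *
snap('scene','s1');im=cv2.imread('pics/s1.png');cv2.imwrite('pics/s1c.png',cv2.resize(im[200:320,300:480],(720,480)))
s=read_state();d=s['eef_pos'][:2]-[358,203];print(np.hypot(*d),np.arctan2(d[1],d[0]),s['force'])
E
```

```text
266.65665253021086 -0.27522208132828374 [ 1.5444239   3.44774859 -0.45802294]
```

View pics/s1c.png

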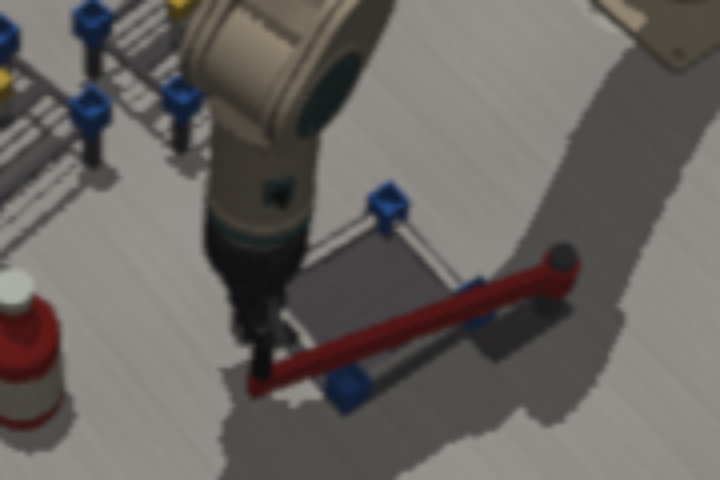

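Emit:
move_arm(targets="-1 0.04 1.5 0 0 0 -3.2;-1 0.04 1.5 0 0 0 -3.2;-1 0.04 1.5 0 0 0 -3.2;-1 0.04 1.5 0 0 0 -3.2;-1 0.04 1.5 0 0 0 -3.2")

```text
clock: 2.9
eef_pos: [624.6, 199.7, 95.3]
tool_rot: [3.141, 0.0, 3.133]
force: [0.8, -0.9, 0.2]
width: 0.1
gripper_force: 0.3
```

Emit:
move_arm(targets="-1 0.04 1.5 0 0 0 -3.2;-1 0.04 1.5 0 0 0 -3.2;-1 0.04 1.5 0 0 0 -3.2;-1 0.04 1.5 0 0 0 -3.2;-1 0.04 1.5 0 0 0 -3.2")

```text
clock: 3.32
eef_pos: [614.8, 273.7, 95.3]
tool_rot: [3.142, -0.0, -2.871]
force: [-0.0, 0.2, -0.3]
width: 0.4
gripper_force: 0.3
```

Emit:
move_arm(targets="-1 0.04 1.5 0 0 0 -3.2;-1 0.04 1 0 0 0 -2;-1 0.04 1 0 0 0 -2;-1 0 0.5 0 0 0 0;-1 0 0 0 0 0 0")

```text
clock: 3.73
eef_pos: [600.4, 311.5, 95.2]
tool_rot: [3.14, -0.001, -2.749]
force: [-0.0, 0.5, -0.8]
width: -0.0
gripper_force: 0.0
```

```bash
cat >> h.py <<'E'
def go(x,y,z,yaw):
    """print tool-frame shift (cm) and tool-z turn (deg) to reach a pose, tool down"""
    s=read_state(); p=s['eef_pos']; a=s['tool_rot'][2]; d=np.array([x,y])-p[:2]
    w=(np.degrees(yaw-a)+90)%180-90
    print('at',p.round(1),'yaw',np.degrees(a).round(1),'tool x,y,z cm',np.round([(d[0]*np.cos(a)+d[1]*np.sin(a))/10,(d[0]*np.sin(a)-d[1]*np.cos(a))/10,(p[2]-z)/10],2),'turn z',round(-w,1))
E
python3 - <<'E'
from h import *
s=read_state();d=s['eef_pos'][:2]-[358,203];print(np.hypot(*d),np.arctan2(d[1],d[0]),s['force'])
E
```

```text
265.6037953701284 0.42073511721319307 [-7.22960488e-04  5.09214354e-01 -8.01323440e-01]
```

Emit:
move_arm(targets="-1 0 -1.5 0 0 0 0;-1 0 -1 -2 0 0 0;-1 0 0 -4 0 0 0;-1 0 0 -4 0 0 0;1 0 0 -4 0 0 0")

```text
clock: 4.15
eef_pos: [612.0, 283.0, 236.5]
tool_rot: [-3.14, -0.001, -2.755]
force: [0.5, 0.8, 1.1]
width: 10.8
gripper_force: 0.0
```

```bash
python3 -c "
from h import *
go(430,116,320,np.pi)"
```

```text
at [612.  283.  236.5] yaw -157.8 tool x,y,z cm [23.15 -8.6  -8.35] turn z 22.2
```

Emit:
move_arm(targets="1 3.3 -1.2 -1.2 0 0 0;1 3.3 -1.2 -1.2 0 0 0;1 3.3 -1.2 -1.2 0 0 0;1 3.3 -1.2 -1.2 0 0 0;1 3.3 -1.2 -1.2 0 0 0")

```text
clock: 4.57
eef_pos: [480.5, 164.6, 295.8]
tool_rot: [-3.14, -0.0, -2.755]
force: [0.5, -0.4, 0.3]
width: 72.2
gripper_force: 0.0
```

Emit:
move_arm(targets="1 3.3 -1.2 -1.2 0 0 5.5;1 3.3 -1.2 -1.2 0 0 5.5;1 0 0 0 0 0 5.5;1 0 0 0 0 0 5.5;1 0 0 0 0 0 0")

```text
clock: 4.98
eef_pos: [427.6, 121.1, 320.0]
tool_rot: [-3.141, 0.002, -3.141]
force: [0.4, 0.1, -0.9]
width: 85.3
gripper_force: 0.0
```

```bash
python3 - <<'E'
from h import *
im=snap('wrist','w1'); print(read_state()['eef_pos'],read_state()['tool_rot']); f,R,t=cam(im); print('campos',-R.T@t,'axis',R[2],im['fovy'])
print(proj(im,(477,116,37),True), proj(im,(450,-159,108),True))
snap('top','t1')
E
```

```text
[427.66235934 121.76312509 319.70356043] [-3.14111377e+00  9.59471999e-04 -3.13623090e+00]
campos [363.06848207 120.98781114 461.27440969] axis [ 2.60079520e-01 -5.99992015e-04 -9.65587015e-01] 65.70646984690485
[312.61879416 199.41480525] [112.98181066 193.71784655]
```

View pics/w1.png

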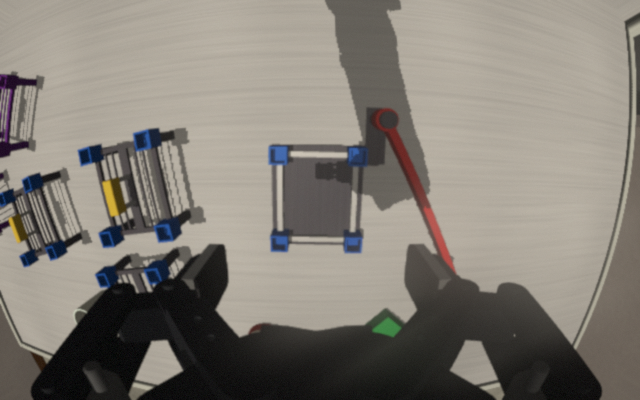

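```bash
cat >> h.py <<'E'
from scipy.optimize import least_squares
def blue(f,wrist=True,box=None,purple=False):
    im=cv2.imread('pics/'+f+'.png'); hsv=cv2.cvtColor(im,cv2.COLOR_BGR2HSV)
    m=cv2.inRange(hsv,(105,110,50),(124,255,255)); m=cv2.morphologyEx(m,cv2.MORPH_CLOSE,np.ones((3,3)))
    n,l,s,ce=cv2.connectedComponentsWithStats(m)
    return np.array([[*ce[i],s[i,4]] for i in range(1,n) if s[i,4]>15 and (box is None or (box[0]<ce[i][0]<box[2] and box[1]<ce[i][1]<box[3]))])
def fitframe(c,B,x0,ztop,depth,fish):
    """fit x,y,yaw of a 4-cup frame; cup blob ~ mean of rim and outside body (mid height ztop-depth)"""
    L=[(66,56),(66,-56),(-66,56),(-66,-56)]
    def pr(q):
        cs,sn=np.cos(q[2]),np.sin(q[2]); return np.array([proj(c,(q[0]+cs*a-sn*b,q[1]+sn*a+cs*b,ztop-depth),fish) for a,b in L])
    def res(q):
        P=pr(q); D=np.linalg.norm(P[:,None]-B[None,:,:2],axis=2); j=D.argmin(1); return np.clip((P-B[j,:2]).ravel(),-12,12)
    r=least_squares(res,x0); return r.x, np.abs(r.fun).max()
E
python3 - <<'E'
from h import *
c=load('w1'); B=blue('w1')
for n,x0,z in [('base',(477,116,0),37),('F2',(450,-159,.137),92),('F3',(509,-428,.246),92)]:
    for dp in (0,6): 
        x,e=fitframe(c,B,x0,z,dp,True); print(n,dp,x[:2].round(1),np.degrees(x[2]).round(2),e.round(1))
t=load('t1');B=blue('t1',box=(180,190,245,260)); print(B); print(fitframe(t,B,(477,116,0),37,2,False))
E
```

```text
base 0 [478.5 121.6] -0.91 2.0
base 6 [479.9 121.6] -0.91 1.3
F2 0 [ 450.8 -148.8] 8.03 2.1
F2 6 [ 452.1 -152.8] 8.05 1.4
F3 0 [ 509.8 -416.1] 14.48 1.7
F3 6 [ 512.  -424.2] 14.47 1.2
[[197.22       207.96        50.        ]
 [230.43636364 208.05454545  55.        ]
 [196.64516129 247.87096774  31.        ]
 [229.45283019 246.83018868  53.        ]]
(array([ 4.76771765e+02,  1.17256487e+02, -9.26727734e-03]), np.float64(0.500987242662319))
```

```bash
python3 -c "
from h import *
go(435,-157,320,np.pi+np.radians(8))"
```

```text
at [427.7 122.3 319.4] yaw -179.6 tool x,y,z cm [ -0.53 -27.93  -0.06] turn z -7.6
```

Emit:
move_arm(targets="1 0 -4 0 0 0 0;1 0 -4 0 0 0 0;1 0 -4 0 0 0 0;1 0 -4 0 0 0 0;1 0 -4 0 0 0 0")

```text
clock: 5.5
eef_pos: [428.4, -78.7, 319.1]
tool_rot: [-3.141, -0.0, -3.132]
force: [1.3, -0.4, 0.4]
width: 85.5
gripper_force: 0.0
```

Emit:
move_arm(targets="1 -0.2 -4 0 0 0 -3.8;1 -0.2 -4 0 0 0 -3.8;1 0 0 0 0 0 0;1 0 0 0 0 0 0;1 0 0 0 0 0 0")

```text
clock: 5.92
eef_pos: [435.7, -156.0, 318.8]
tool_rot: [3.141, -0.001, -3.002]
force: [0.4, 0.5, -0.3]
width: 85.1
gripper_force: 0.0
```

```bash
python3 - <<'E'
from h import *
im=snap('wrist','w2'); c=load('w2'); s=read_state();print(s['eef_pos'],s['tool_rot'],np.abs(s['qd']).max())
B=blue('w2');print(B.round(0).tolist())
for n,x0,z in [('base',(478,121,0),37),('F2',(450,-159,.137),92),('F3',(509,-428,.246),92),('F1',(652,-171,.178),92)]:
    for dp in (0,6): 
        x,e=fitframe(c,B,x0,z,dp,True); print(n,dp,x[:2].round(1),np.degrees(x[2]).round(2),e.round(1))
E
```

```text
[ 435.80708845 -155.12648448  318.87423491] [ 3.14049078e+00 -9.18767478e-04 -3.00038730e+00] 0.01973665736679717
[[266.0, 133.0, 418.0], [358.0, 133.0, 445.0], [146.0, 150.0, 448.0], [89.0, 162.0, 348.0], [462.0, 173.0, 135.0], [518.0, 186.0, 66.0], [270.0, 234.0, 329.0], [355.0, 234.0, 285.0], [166.0, 239.0, 455.0], [109.0, 243.0, 360.0], [442.0, 250.0, 61.0], [243.0, 279.0, 422.0], [322.0, 279.0, 181.0]]
base 0 [474.4 117.1] 0.47 12.0
base 6 [475.8 120.6] 0.31 12.0
F2 0 [ 452.3 -158.4] 7.87 1.7
F2 6 [ 453.5 -158.3] 7.87 0.8
F3 0 [ 508.  -420.4] 14.2 2.2
F3 6 [ 510.  -424.2] 14.22 1.5
F1 0 [ 651.9 -175.7] 6.04 12.0
F1 6 [ 655.2 -175.9] 6.03 12.0
```

View pics/w2.png

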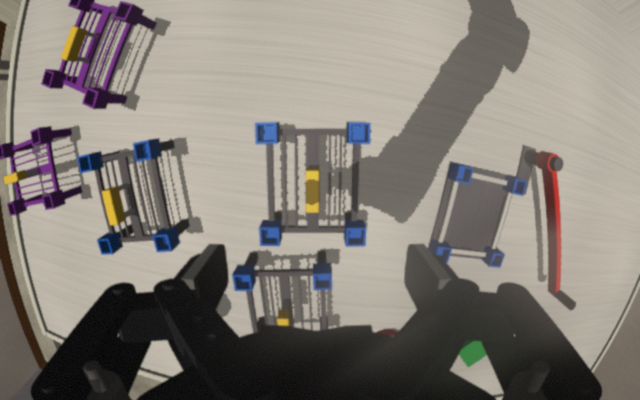

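```bash
python3 - <<'E'
from h import *
im=cv2.imread('pics/w2.png');hsv=cv2.cvtColor(im,cv2.COLOR_BGR2HSV);m=cv2.inRange(hsv,(18,130,90),(38,255,255))
n,l,s,ce=cv2.connectedComponentsWithStats(m);c=load('w2')
for i in range(1,n):
    if s[i,4]>40: print(ce[i],s[i],back(c,*ce[i],116,True)[:2].round(1))
go(454,-158.3,90,np.radians(187.9))
E
```

```text
[69.41532258 42.58870968] [ 61  26  18  35 248] [ 285.4 -526.8]
[312.24175824 190.47985348] [306 169  13  44 546] [ 452.9 -158. ]
[ 10.99206349 178.04761905] [  4 172  15  13 126] [ 497.9 -675. ]
[109.57941176 206.91470588] [102 189  17  37 340] [ 512.5 -430.2]
[282.75675676 320.90990991] [277 315  13  11 111] [ 639.4 -173.3]
at [ 435.8 -155.1  318.9] yaw -171.9 tool x,y,z cm [-1.76 -0.57 22.89] turn z 0.2
```

Emit:
move_arm(targets="1 -1.7 -0.6 3 0 0 0;1 0 0 4 0 0 0;1 0 0 4 0 0 0;1 0 0 4 0 0 0;1 0 0 4 0 0 0")

```text
clock: 6.38
eef_pos: [454.0, -157.7, 128.0]
tool_rot: [3.141, 0.001, -2.998]
force: [0.6, -0.3, 0.3]
width: 85.3
gripper_force: 0.0
```

Emit:
move_arm(targets="1 0 0 2.5 0 0 0;1 0 0 1.4 0 0 0;-1 0 0 0 0 0 0;-1 0 0 0 0 0 0;-1 0 0 0 0 0 0")

```text
clock: 6.8
eef_pos: [454.5, -159.0, 91.2]
tool_rot: [-3.141, 0.002, -3.0]
force: [0.5, 0.7, 0.3]
width: 51.4
gripper_force: 0.0
```

Emit:
move_arm(targets="-1 0 0 0 0 0 0;-1 0 0 0 0 0 0;-1 0 0 0 0 0 0;-1 0 0 0 0 0 0;-1 0 0 0 0 0 0")

```text
clock: 7.22
eef_pos: [454.3, -159.6, 91.4]
tool_rot: [-3.141, 0.002, -3.002]
force: [-1.2, 0.3, 7.9]
width: 14.7
gripper_force: 60.7
```

Emit:
move_arm(targets="-1 0 0 -2 0 0 0;-1 0 0 -3 0 0 4.4;-1 0 0 -3 0 0 4.4;-1 0 0 -2 0 0 0;-1 0 0 0 0 0 0")

```text
clock: 7.63
eef_pos: [455.8, -160.6, 194.0]
tool_rot: [-3.139, 0.007, 3.127]
force: [1.8, -0.0, -4.2]
width: 15.1
gripper_force: 59.5
```

```bash
python3 -c "
from h import *
go(479,121,190,np.radians(179.2))
print(read_state()['width'],read_state()['force'])"
```

```text
at [ 455.8 -160.6  194. ] yaw 179.2 tool x,y,z cm [-1.91 28.19  0.4 ] turn z -0.0
15.089950649761048 [ 1.81238634 -0.04877203 -4.20055931]
```

Emit:
move_arm(targets="-1 -0.2 2 0 0 0 0;-1 -0.3 4 0 0 0 0;-1 -0.3 4 0 0 0 0;-1 -0.3 4 0 0 0 0;-1 -0.3 4 0 0 0 0")

```text
clock: 8.05
eef_pos: [468.9, 21.6, 189.2]
tool_rot: [-3.141, -0.002, 3.127]
force: [0.2, -0.0, -3.4]
width: 14.8
gripper_force: 59.5
```

Emit:
move_arm(targets="-1 -0.3 4 0 0 0 0;-1 -0.2 4 0 0 0 0;-1 0 2 0.3 0 0 0;-1 0 0 0 0 0 0;-1 0 0 0 0 0 0")

```text
clock: 8.47
eef_pos: [475.2, 121.2, 185.9]
tool_rot: [-3.141, -0.003, 3.131]
force: [0.1, -1.5, -3.6]
width: 14.9
gripper_force: 59.6
```

```bash
python3 - <<'E'
from h import *
snap('wrist','w3'); c=load('w3'); go(479,121,123-19+0,np.radians(179.2))
B=blue('w3');print(B.round(0).tolist())
s=read_state();print(s['width'],s['qd'].max())
im=cv2.imread('pics/w3.png');cv2.imwrite('pics/w3c.png',cv2.resize(im[60:360,160:480],(640,600)))
E
```

```text
at [475.4 119.5 186.1] yaw 179.2 tool x,y,z cm [-0.35  0.16  8.21] turn z 0.0
[[202.0, 119.0, 2399.0], [422.0, 119.0, 2572.0], [263.0, 130.0, 240.0], [370.0, 131.0, 235.0], [247.0, 132.0, 24.0], [387.0, 133.0, 49.0], [266.0, 247.0, 285.0], [365.0, 246.0, 204.0], [253.0, 252.0, 71.0], [4.0, 255.0, 149.0], [102.0, 290.0, 826.0], [50.0, 292.0, 498.0], [209.0, 319.0, 35.0], [88.0, 374.0, 128.0]]
15.326740710486213 0.030557154930927758
```

View pics/w3c.png

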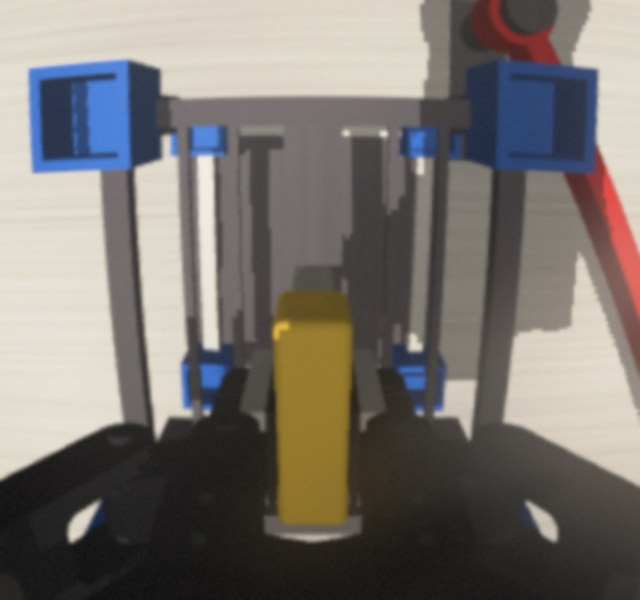

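```bash
python3 - <<'E'
from h import *
c=load('w3')
z=186+3
for p in [(200,119.3),(433.5,118.5)]: print('held rear cup',back(c,*p,z,True)[:2].round(1))
for z in (37,30):
  L=back(c,246.5,130,z,True);R=back(c,391,130,z,True); print('base rear y mid',((L+R)/2)[1].round(1),'span',abs(L-R)[1].round(1))
  L=back(c,251.5,250,z,True);R=back(c,382,250,z,True); print('base front y mid',((L+R)/2)[1].round(1),'span',abs(L-R)[1].round(1))
# front rim far edges: rows
print('front far edge x', back(c,266,60+408/2,37,True)[:2], back(c,266,60+408/2,25,True)[:2])
B=blue('w1');c1=load('w1')
for d in (3,10): print(fitframe(c1,B,(478,121,0),37,d,True))
im=cv2.imread('pics/w1.png');cv2.imwrite('pics/w1c.png',cv2.resize(im[135:260,260:380],(576,600),interpolation=cv2.INTER_CUBIC))
E
```

```text
held rear cup [409.  68.]
held rear cup [409.6 176.1]
base rear y mid 124.2 span 136.8
base front y mid 121.1 span 135.6
base rear y mid 124.2 span 140.1
base front y mid 121.1 span 138.9
front far edge x [557.72227126  67.52090304] [563.77107822  65.27821005]
(array([ 4.79214159e+02,  1.21572941e+02, -1.58116552e-02]), np.float64(1.6286403225759614))
(array([ 4.80926500e+02,  1.21581807e+02, -1.58122433e-02]), np.float64(0.8619917659266889))
```

View pics/w1c.png

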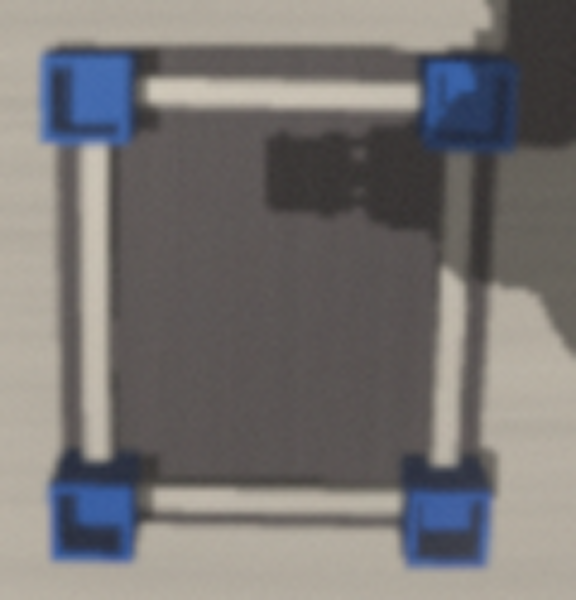

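```bash
python3 - <<'E'
from h import *
c=load('w1');B=np.array([(278.5,155.2),(357.9,156.3),(279.5,243.5),(353.2,244.8)])
print(fitframe(c,B,(479,121,0),37,0,True)); print([back(c,*b,37,True)[:2].round(1) for b in B])
go(479,121,104,0)
E
```

```text
(array([ 4.80380581e+02,  1.22636152e+02, -1.71065996e-02]), np.float64(0.8384771313956776))
[array([413.8,  68.9]), array([415.2, 178.7]), array([545.2,  66.4]), array([547.2, 176.5])]
at [475.4 119.5 186.1] yaw 179.2 tool x,y,z cm [-0.35  0.16  8.21] turn z -0.8
```

Emit:
move_arm(targets="-1 -0.5 0.1 2 0 0 0;-1 0 0 2 0 0 0;-1 0 0 1.2 0 0 0;-1 0 0 0 0 0 0;-1 0 0 0 0 0 0")

```text
clock: 8.93
eef_pos: [481.0, 119.0, 134.7]
tool_rot: [-3.14, -0.002, 3.125]
force: [-0.6, 0.3, -3.5]
width: 14.9
gripper_force: 59.5
```

```bash
python3 - <<'E'
from h import *
go(480.4,120.6,104,np.radians(179)); print(read_state()['width'],read_state()['force'])
snap('wrist','w4');im=cv2.imread('pics/w4.png');cv2.imwrite('pics/w4c.png',cv2.resize(im[60:280,160:480],(800,550),interpolation=cv2.INTER_CUBIC))
E
```

```text
at [481.  119.  134.7] yaw 179.0 tool x,y,z cm [0.06 0.16 3.07] turn z 0.0
14.90607205155424 [-0.56662981  0.32402687 -3.5229647 ]
```

View pics/w4c.png

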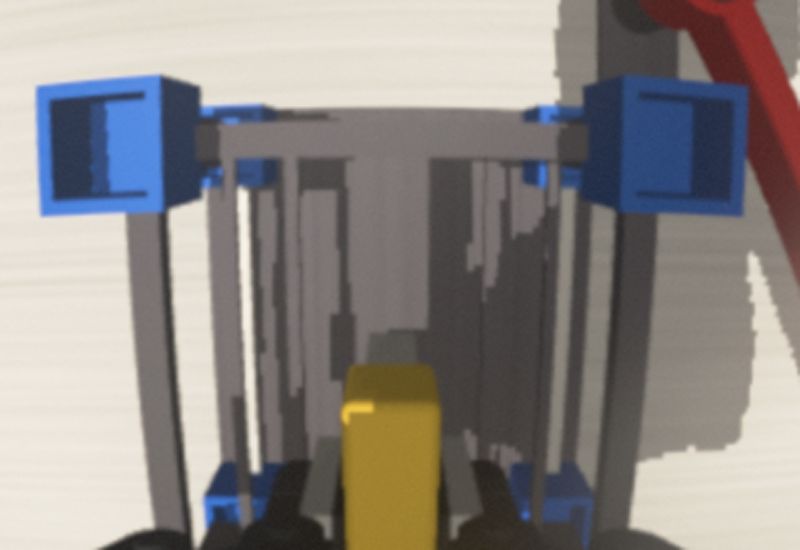

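```bash
python3 - <<'E'
from h import *
c=load('w4');print(c['cx'],c['cy'])
P=lambda u,v,z:back(c,160+u/2.5,60+v/2.5,z,True)[:2].round(1)
z=134.7+3
print('held',P((38+162)/2,(85+215)/2,z),P((627+747)/2,(78+215)/2,z))
print('base inner',P(275,146,30),P(525,146,30),'front outer',P(205,500,37),P(592,500,37))
print('base rear edge rows',P(240,105,37),P(550,105,37))
E
```

```text
315.9489858335507 199.65334522313086
held [414.7  66.2] [415.7 175.1]
base inner [415.2  83.4] [416.3 162.6] front outer [533.9  53.3] [536.2 188.5]
base rear edge rows [401.9  73.8] [403.4 169.3]
```

Emit:
move_arm(targets="-1 0 0.2 0 0 0 0.4;-1 0 0 0.5 0 0 0;-1 0 0 0.5 0 0 0;-1 0 0 0.5 0 0 0;-1 0 0 0 0 0 0")

```text
clock: 9.4
eef_pos: [480.9, 122.8, 119.4]
tool_rot: [-3.141, -0.002, 3.121]
force: [-0.4, -0.1, -3.8]
width: 15.0
gripper_force: 59.5
```

Emit:
move_arm(targets="-1 0 0 0.5 0 0 0;-1 0 0 0.5 0 0 0;-1 0 0 0.5 0 0 0;-1 0 0 0 0 0 0;-1 0 0 0 0 0 0")

```text
clock: 9.82
eef_pos: [481.7, 123.0, 106.1]
tool_rot: [3.141, 0.0, 3.12]
force: [-2.8, -0.4, 9.6]
width: 15.2
gripper_force: 62.0
```

Emit:
move_arm(targets="1 0 0 0 0 0 0;1 0 0 0 0 0 0;1 0 0 0 0 0 0;1 0 0 -2 0 0 0;1 0 0 -4 0 0 0")

```text
clock: 10.23
eef_pos: [478.7, 122.2, 162.4]
tool_rot: [-3.139, -0.009, 3.121]
force: [1.3, 1.0, 0.1]
width: 74.7
gripper_force: 0.0
```

Emit:
move_arm(targets="1 0 0 -4 0 0 0;1 0 0 -4 0 0 0;1 0 0 -4 0 0 0;1 0 0 -3 0 0 0;1 -1.8 -3.3 0 0 0 0")

```text
clock: 10.65
eef_pos: [500.2, 97.7, 321.5]
tool_rot: [3.133, 0.01, 3.132]
force: [2.1, 0.5, -0.2]
width: 85.1
gripper_force: 0.0
```

Emit:
move_arm(targets="1 -1.8 -3.3 0 0 0 0;1 -1.8 -3.3 0 0 0 0;1 -1.8 -3.3 0 0 0 0;1 -1.8 -3.3 0 0 0 0;1 -1.8 -3.3 0 0 0 0")

```text
clock: 11.07
eef_pos: [586.0, -78.9, 315.1]
tool_rot: [3.141, 0.0, 3.121]
force: [-0.3, 1.2, -0.4]
width: 85.3
gripper_force: 0.0
```

Emit:
move_arm(targets="1 -1.8 -3.3 0 0 0 0;1 -1.8 -3.3 0 0 0 -5.6;1 -1.8 -3.3 0 0 0 -5.6;1 0 0 0 0 0 0;1 0 0 0 0 0 0")

```text
clock: 11.48
eef_pos: [640.3, -178.6, 313.9]
tool_rot: [-3.141, -0.002, -2.972]
force: [0.6, 1.0, 0.8]
width: 85.4
gripper_force: 0.0
```

```bash
cat > look.py <<'E'
from h import *
import sys
f=sys.argv[1]; x0=[float(v) for v in sys.argv[2:5]]; x0[2]=np.radians(x0[2])
snap('wrist',f); c=load(f); B=blue(f)
for d in (4,8):
    x,e=fitframe(c,B,x0,92,d,True); print(x[:2].round(1),np.degrees(x[2]).round(2),e.round(1))
im=cv2.imread('pics/'+f+'.png');hsv=cv2.cvtColor(im,cv2.COLOR_BGR2HSV);m=cv2.inRange(hsv,(18,130,90),(38,255,255))
n,l,s,ce=cv2.connectedComponentsWithStats(m)
for i in range(1,n):
    if s[i,4]>150: print('yel',ce[i].round(0),s[i,4],back(c,*ce[i],116,True)[:2].round(1))
go(x[0],x[1]-1,91,np.pi+x[2])
E
python3 look.py w5 652 -171 10.2; python3 -c "
from h import *
snap('top','t5'); c=load('t5'); B=blue('t5'); print(B[:,:2].round(1).tolist())
print(fitframe(c,B,(481,122,0),107,0,False))"
```

```text
[ 656.9 -170.9] 10.18 1.6
[ 657.6 -170.7] 10.18 1.0
yel [132.  46.] 399 [ 512.3 -429.8]
yel [22. 46.] 160 [ 497.6 -675.6]
yel [562. 105.] 371 [477.3 135.3]
yel [321. 192.] 583 [ 656.5 -170.5]
at [ 640.1 -176.1  314.2] yaw -170.1 tool x,y,z cm [-1.8   0.13 22.32] turn z -0.3
[[318.7, 187.1], [389.4, 189.5], [356.6, 198.5], [191.0, 205.9], [225.5, 205.9], [401.1, 228.0], [367.9, 237.1], [190.5, 247.1]]
(array([ 4.76544795e+02,  1.16803458e+02, -6.40485862e-03]), np.float64(12.0))
```

Emit:
move_arm(targets="1 -1.8 0.1 3 0 0 0;1 0 0 4 0 0 0;1 0 0 4 0 0 0;1 0 0 4 0 0 0;1 0 0 3.5 0 0 0")

```text
clock: 12.0
eef_pos: [657.2, -168.6, 128.4]
tool_rot: [3.14, -0.001, -2.965]
force: [-0.2, 0.2, -0.1]
width: 85.3
gripper_force: 0.0
```

```bash
python3 -c "
from h import *
go(657.2,-171.7,91,np.radians(190.2))"
```

```text
at [ 657.2 -168.6  128.4] yaw -169.9 tool x,y,z cm [ 0.05 -0.31  3.74] turn z -0.1
```

Emit:
move_arm(targets="1 0 -0.1 2.5 0 0 0;1 0 0 1.2 0 0 0;1 0 0 0 0 0 0;-1 0 0 0 0 0 0;-1 0 0 0 0 0 0")

```text
clock: 12.42
eef_pos: [659.9, -172.3, 95.7]
tool_rot: [-3.14, 0.004, -2.967]
force: [-0.4, -0.3, 0.9]
width: 64.0
gripper_force: 0.0
```

Emit:
move_arm(targets="-1 0 0 0 0 0 0;-1 0 0 0 0 0 0;-1 0 0 0 0 0 0;-1 0 0 0 0 0 0;-1 0 0 0 0 0 0")

```text
clock: 12.83
eef_pos: [658.8, -172.4, 94.4]
tool_rot: [-3.141, 0.002, -2.967]
force: [-0.7, 0.2, 5.3]
width: 15.2
gripper_force: 59.7
```

Emit:
move_arm(targets="-1 0 0 0 0 0 0;-1 0 0 -2 0 0 0;-1 0 0 -4 0 0 5.6;-1 0 0 -4 0 0 5.6;-1 0 0 -4 0 0 0")

```text
clock: 13.25
eef_pos: [657.0, -172.1, 233.5]
tool_rot: [3.141, -0.003, 3.116]
force: [1.0, 0.2, -3.1]
width: 15.1
gripper_force: 59.2
```

Emit:
move_arm(targets="-1 0 0 -3.2 0 0 0;-1 0 0 0 0 0 0")

```text
clock: 13.42
eef_pos: [661.8, -173.9, 273.0]
tool_rot: [-3.138, 0.013, 3.12]
force: [1.2, -0.7, -2.5]
width: 15.3
gripper_force: 59.3
```

```bash
python3 -c "
from h import *
go(481.2,122.2,260,np.radians(178.8)); print(read_state()['width'],read_state()['force'])"
```

```text
at [ 661.8 -173.9  273. ] yaw 178.8 tool x,y,z cm [18.68 29.22  1.3 ] turn z -0.0
15.331135053138913 [ 1.16976168 -0.65051407 -2.47628098]
```

Emit:
move_arm(targets="-1 1 1.6 0 0 0 0;-1 2.1 3.3 0 0 0 0;-1 2.1 3.3 0 0 0 0;-1 2.1 3.3 0 0 0 0;-1 2.1 3.3 0 0 0 0")

```text
clock: 13.83
eef_pos: [565.0, -21.2, 263.7]
tool_rot: [3.141, -0.003, 3.12]
force: [0.6, 0.9, -2.8]
width: 14.9
gripper_force: 59.2
```

Emit:
move_arm(targets="-1 2.1 3.3 0 0 0 0;-1 2.1 3.3 0 0 0 0;-1 2.1 3.3 0 0 0 0;-1 2.1 3.3 0 0 0 0;-1 0.7 1.2 0 0 0 0")

```text
clock: 14.25
eef_pos: [474.4, 129.0, 263.9]
tool_rot: [3.139, -0.006, 3.127]
force: [-0.5, -0.6, -4.3]
width: 15.4
gripper_force: 59.3
```

Emit:
move_arm(targets="-1 0 0 0 0 0 0;-1 0 0 0 0 0 0;-1 0 0 0 0 0 0")

```text
clock: 14.5
eef_pos: [479.5, 122.2, 264.8]
tool_rot: [-3.14, -0.001, 3.119]
force: [0.9, -0.5, -3.1]
width: 15.4
gripper_force: 59.4
```

```bash
python3 -c "
from h import *
go(482.6,122.2,220,np.radians(178.8)); print(read_state()['width'],read_state()['force'])"
```

```text
at [479.5 122.2 264.8] yaw 178.7 tool x,y,z cm [-0.31  0.01  4.48] turn z -0.1
15.408200069654924 [ 0.89707354 -0.45492365 -3.11348361]
```

Emit:
move_arm(targets="-1 -0.3 0 2 0 0 0;-1 0 0 2 0 0 0;-1 0 0 1.5 0 0 0;-1 0 0 0 0 0 0;-1 0 0 0 0 0 0")

```text
clock: 14.92
eef_pos: [482.5, 121.7, 209.7]
tool_rot: [-3.14, -0.002, 3.118]
force: [0.2, -0.2, -3.1]
width: 15.1
gripper_force: 59.3
```

```bash
python3 - <<'E'
from h import *
go(482.6,122.2,179.4,np.radians(178.8)); print(read_state()['width'],read_state()['force'])
snap('wrist','w6');im=cv2.imread('pics/w6.png');cv2.imwrite('pics/w6c.png',cv2.resize(im[60:280,160:480],(800,550),interpolation=cv2.INTER_CUBIC))
E
```

```text
at [482.5 121.7 209.7] yaw 178.6 tool x,y,z cm [-0.01  0.05  3.03] turn z -0.2
15.109706613946363 [ 0.17839066 -0.17925547 -3.10146685]
```

View pics/w6c.png

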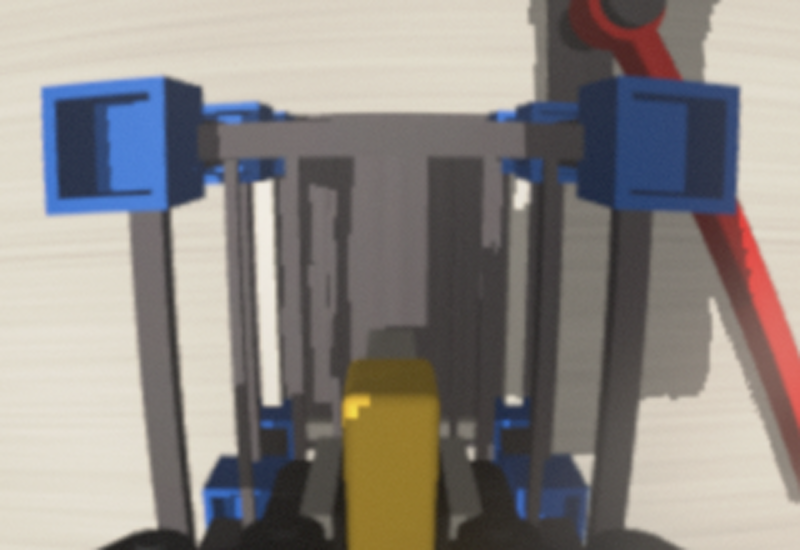

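```bash
python3 - <<'E'
from h import *
c=load('w6')
P=lambda u,v,z:back(c,160+u/2.5,60+v/2.5,z,True)[:2].round(1)
z=209.7-94.4+92
print('held',P((42+165)/2,(87+213)/2,z),P((617+740)/2,(80+213)/2,z))
print('low inner',P(272,145,103),P(520,145,103),'front outer',P(205,495,107),P(587,495,107))
print('low rear edge',P(240,102,107),P(550,102,107))
E
```

```text
held [415.8  68. ] [417.6 178.5]
low inner [416.1  85.3] [417.8 164.5] front outer [535.4  54.5] [538.6 190.2]
low rear edge [401.9  76.1] [404.  173.6]
```

Emit:
move_arm(targets="-1 0 0.1 0.3 0 0 0;-1 0 0 0.5 0 0 0;-1 0 0 0.5 0 0 0;-1 0 0 0.5 0 0 0;-1 0 0 0 0 0 0")

```text
clock: 15.38
eef_pos: [481.7, 124.3, 191.4]
tool_rot: [-3.141, -0.002, 3.121]
force: [-0.2, 0.3, -3.2]
width: 15.0
gripper_force: 59.3
```

Below rim level (201) without contact; continue.

Emit:
move_arm(targets="-1 0 0 0.5 0 0 0;-1 0 0 0.5 0 0 0;-1 0 0 0.3 0 0 0;-1 0 0 0 0 0 0;-1 0 0 0 0 0 0")

```text
clock: 15.8
eef_pos: [482.2, 124.4, 179.4]
tool_rot: [3.141, -0.0, 3.12]
force: [-1.4, -0.6, 1.3]
width: 15.1
gripper_force: 60.0
```

Emit:
move_arm(targets="1 0 0 0.1 0 0 0;1 0 0 0 0 0 0;1 0 0 0 0 0 0;1 0 0 -2 0 0 0;1 0 0 -4 0 0 0")

```text
clock: 16.22
eef_pos: [479.6, 123.7, 235.5]
tool_rot: [-3.138, -0.009, 3.12]
force: [1.0, 1.1, -0.1]
width: 74.5
gripper_force: 0.0
```

Emit:
move_arm(targets="1 0 0 -4 0 0 0;1 0 0 -4 0 0 0;1 -0.3 -4 0 0 0 0;1 -0.3 -4 0 0 0 0;1 -0.3 -4 0 0 0 0")

```text
clock: 16.63
eef_pos: [489.4, 3.4, 319.4]
tool_rot: [3.141, 0.003, 3.123]
force: [0.6, 0.2, 0.7]
width: 85.5
gripper_force: 0.0
```

Emit:
move_arm(targets="1 -0.2 -4 0 0 0 0;1 -0.2 -4 0 0 0 0;1 -0.2 -4 0 0 0 0;1 -0.2 -4 0 0 0 0;1 -0.2 -4 0 0 0 0")

```text
clock: 17.05
eef_pos: [494.5, -197.9, 318.5]
tool_rot: [-3.142, 0.001, 3.121]
force: [0.4, 0.4, 1.0]
width: 85.1
gripper_force: 0.0
```

Emit:
move_arm(targets="1 0 -4 0 0 0 0;1 0 -4 0 0 0 0;1 0 -4 0 0 0 0;1 0 -4 0 0 0 0;1 0 -4 0 0 0 -5.1")

```text
clock: 17.47
eef_pos: [490.2, -397.8, 318.2]
tool_rot: [-3.141, 0.0, -3.073]
force: [1.0, 0.6, -0.1]
width: 85.5
gripper_force: 0.0
```

Emit:
move_arm(targets="1 0 0 0 0 0 -5.1;1 0 0 0 0 0 -5.1;1 0 0 0 0 0 0;1 0 0 0 0 0 0")

```text
clock: 17.8
eef_pos: [490.5, -395.8, 318.1]
tool_rot: [3.141, 0.0, -2.898]
force: [-0.9, -0.5, -0.4]
width: 85.4
gripper_force: 0.0
```

```bash
python3 look.py w7 511 -429 14.2
```

```text
[ 512.2 -429.4] 14.03 1.0
[ 513.  -429.5] 14.04 0.4
yel [106. 134.] 314 [ 497.8 -675.1]
yel [283. 187.] 613 [ 511.7 -429.5]
at [ 490.6 -395.6  318.2] yaw -166.0 tool x,y,z cm [-1.33 -3.93 22.72] turn z -0.1
```

Emit:
move_arm(targets="1 -1.3 -3.8 0 0 0 0;1 0 0 3.5 0 0 0;1 0 0 4 0 0 0;1 0 0 4 0 0 0;1 0 0 4 0 0 0")

```text
clock: 18.27
eef_pos: [512.9, -429.0, 162.2]
tool_rot: [-3.14, 0.001, -2.896]
force: [0.2, -0.4, -0.5]
width: 85.5
gripper_force: 0.0
```

Emit:
move_arm(targets="1 0 0 3 0 0 0;1 0 0 0 0 0 0;1 0 0 0 0 0 0")

```text
clock: 18.52
eef_pos: [512.0, -428.5, 132.4]
tool_rot: [3.139, -0.002, -2.896]
force: [1.0, -0.8, 0.6]
width: 85.1
gripper_force: 0.0
```

```bash
python3 -c "
from h import *
go(512.7,-430,92,np.radians(194.04))"
```

```text
at [ 512.  -428.5  132.4] yaw -165.9 tool x,y,z cm [-0.03 -0.16  4.04] turn z 0.0
```

Emit:
move_arm(targets="1 0 -0.1 2.5 0 0 0;1 0 0 1.5 0 0 0;1 0 0 0 0 0 0;-1 0 0 0 0 0 0;-1 0 0 0 0 0 0")

```text
clock: 18.93
eef_pos: [514.0, -431.8, 96.2]
tool_rot: [-3.138, 0.003, -2.896]
force: [0.4, 0.8, 0.0]
width: 63.7
gripper_force: 0.0
```

Emit:
move_arm(targets="-1 0 0 0 0 0 0;-1 0 0 0 0 0 0;-1 0 0 0 0 0 0;-1 0 0 0 0 0 0;-1 0 0 0 0 0 0")

```text
clock: 19.35
eef_pos: [512.8, -430.5, 94.1]
tool_rot: [-3.141, 0.001, -2.896]
force: [-1.3, 2.7, 5.3]
width: 14.8
gripper_force: 59.6
```

Emit:
move_arm(targets="-1 0 0 0 0 0 0;-1 0 0 -2 0 0 0;-1 0 0 -4 0 0 5.1;-1 0 0 -4 0 0 5.1;-1 0 0 -4 0 0 5.1")

```text
clock: 19.77
eef_pos: [511.5, -429.9, 233.2]
tool_rot: [3.139, -0.003, 3.116]
force: [0.4, -1.9, -4.1]
width: 14.5
gripper_force: 59.4
```

Emit:
move_arm(targets="-1 0 0 -4 0 0 0;-1 0 0 -4 0 0 0;-1 0 0 -2.8 0 0 0;-1 0 0 0 0 0 0")

```text
clock: 20.1
eef_pos: [514.3, -433.0, 348.0]
tool_rot: [-3.134, 0.009, 3.12]
force: [1.0, -1.7, -3.0]
width: 15.0
gripper_force: 59.6
```

```bash
python3 -c "
from h import *
go(481.6,123.5,320,np.radians(178.8)); print(read_state()['width'],read_state()['force'])"
```

```text
at [ 514.3 -433.   348. ] yaw 178.8 tool x,y,z cm [ 4.45 55.57  2.8 ] turn z -0.0
15.014430186324269 [ 1.03333757 -1.65532278 -2.9676945 ]
```

Emit:
move_arm(targets="-1 0.2 2 0 0 0 0;-1 0.3 4 0 0 0 0;-1 0.3 4 0 0 0 0;-1 0.3 4 0 0 0 0;-1 0.3 4 0 0 0 0")

```text
clock: 20.52
eef_pos: [500.8, -248.0, 339.1]
tool_rot: [3.14, -0.004, 3.12]
force: [0.4, 0.5, -4.2]
width: 14.9
gripper_force: 59.6
```

Emit:
move_arm(targets="-1 0.3 4 0 0 0 0;-1 0.3 4 0 0 0 0;-1 0.3 4 0 0 0 0;-1 0.3 4 0 0 0 0;-1 0.3 4 0 0 0 0")

```text
clock: 20.93
eef_pos: [489.9, -48.1, 339.7]
tool_rot: [3.142, -0.003, 3.12]
force: [1.7, -0.4, -5.0]
width: 15.1
gripper_force: 59.6
```

Emit:
move_arm(targets="-1 0.4 4 0 0 0 0;-1 0.4 4 0 0 0 0;-1 0.4 4 0 0 0 0;-1 0.3 3.5 0 0 0 0;-1 0.2 2 0 0 0 0")

```text
clock: 21.35
eef_pos: [476.1, 130.5, 339.5]
tool_rot: [3.14, -0.004, 3.126]
force: [0.0, 0.7, -3.9]
width: 14.9
gripper_force: 59.6
```

Emit:
move_arm(targets="-1 0 0 2 0 0 0;-1 0 0 2 0 0 0;-1 0 0 2 0 0 0;-1 0 0 0 0 0 0;-1 0 0 0 0 0 0")

```text
clock: 21.77
eef_pos: [476.7, 124.8, 279.7]
tool_rot: [-3.14, -0.005, 3.12]
force: [0.4, 0.4, -3.9]
width: 15.2
gripper_force: 59.6
```

```bash
python3 -c "
from h import *
go(481,123.5,280,np.radians(178.8)); print(read_state()['width'],read_state()['force'])"
```

```text
at [476.7 124.8 279.7] yaw 178.8 tool x,y,z cm [-0.43 -0.12 -0.03] turn z -0.0
15.219747365051838 [ 0.43619379  0.42618126 -3.86985958]
```

Emit:
move_arm(targets="-1 -0.4 0 0 0 0 0;-1 0 0 0 0 0 0;-1 0 0 0 0 0 0;-1 0 0 0 0 0 0")

```text
clock: 22.1
eef_pos: [482.7, 125.2, 282.1]
tool_rot: [3.141, 0.001, 3.12]
force: [0.4, 0.1, -3.2]
width: 15.3
gripper_force: 59.7
```

```bash
python3 - <<'E'
from h import *
go(481,123.5,249,np.radians(178.8)); print(read_state()['width'],read_state()['force'])
snap('wrist','w8');im=cv2.imread('pics/w8.png');cv2.imwrite('pics/w8c.png',cv2.resize(im[60:280,160:480],(800,550),interpolation=cv2.INTER_CUBIC))
E
```

```text
at [482.7 125.2 282.1] yaw 178.8 tool x,y,z cm [ 0.17 -0.17  3.31] turn z -0.0
15.30541981911602 [ 0.40903356  0.05232793 -3.22754432]
```

View pics/w8c.png

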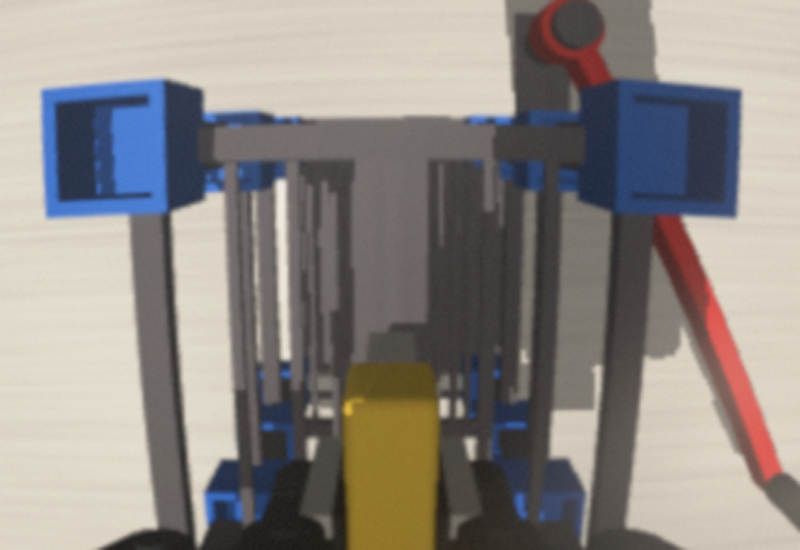

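```bash
python3 - <<'E'
from h import *
c=load('w8')
P=lambda u,v,z:back(c,160+u/2.5,60+v/2.5,z,True)[:2].round(1)
z=282.1-94.1+92
print('held',P((42+165)/2,(88+215)/2,z),P((617+740)/2,(82+215)/2,z))
print('low inner',P(273,150,173),P(514,150,173),'front outer',P(207,495,177),P(583,495,177))
print('low rear edge',P(240,112,177),P(550,112,177))
E
```

```text
held [416.5  71.5] [418.2 181.7]
low inner [418.5  88.7] [420.  166.4] front outer [537.4  58.3] [540.3 193.3]
low rear edge [405.7  79.1] [407.6 177.5]
```

Emit:
move_arm(targets="-1 0 0 0.6 0 0 0;-1 0 0 0.5 0 0 0;-1 0 0 0.5 0 0 0;-1 0 0 0 0 0 0;-1 0 0 0 0 0 0")

```text
clock: 22.57
eef_pos: [482.0, 125.1, 264.8]
tool_rot: [-3.141, -0.001, 3.12]
force: [0.4, -0.7, -4.0]
width: 15.1
gripper_force: 59.7
```

Already 6 mm below rim level without contact.

Emit:
move_arm(targets="-1 0 0 0.5 0 0 0;-1 0 0 0.5 0 0 0;-1 0 0 0.5 0 0 0;-1 0 0 0.1 0 0 0;-1 0 0 0 0 0 0")

```text
clock: 22.98
eef_pos: [482.2, 125.2, 249.2]
tool_rot: [-3.142, -0.0, 3.12]
force: [-0.8, 0.1, -3.7]
width: 14.6
gripper_force: 59.7
```

Emit:
move_arm(targets="-1 0 0 0.2 0 0 0;-1 0 0 0 0 0 0;-1 0 0 0 0 0 0")

```text
clock: 23.23
eef_pos: [482.3, 125.2, 249.0]
tool_rot: [3.141, 0.001, 3.12]
force: [-4.5, 0.1, 11.3]
width: 14.5
gripper_force: 61.9
```

Emit:
move_arm(targets="1 0 0 0 0 0 0;1 0 0 0 0 0 0;1 0 0 0 0 0 0;1 0 0 -2 0 0 0;1 0 0 -3 0 0 0")

```text
clock: 23.65
eef_pos: [480.5, 124.7, 295.5]
tool_rot: [-3.139, -0.006, 3.12]
force: [-0.7, -0.3, 0.8]
width: 74.6
gripper_force: 0.0
```

Emit:
move_arm(targets="1 0 0 -3 0 0 0;-1 0 0 0 0 0 0;-1 0 0 0 0 0 0;-1 0 0 0 0 0 0;-1 0 0 0 0 0 0")

```text
clock: 24.07
eef_pos: [481.5, 125.0, 326.1]
tool_rot: [-3.141, -0.002, 3.12]
force: [-0.1, -0.4, -0.6]
width: 38.5
gripper_force: 0.0
```

```bash
python3 - <<'E'
from h import *
snap('scene','s9');im=cv2.imread('pics/s9.png');cv2.imwrite('pics/s9c.png',cv2.resize(im[170:320,300:480],(720,600),interpolation=cv2.INTER_CUBIC))
c=load('s9')
for g in (.4,.5,.6): print(g,proj(c,(362.7+262*np.cos(g-.019),210.8+262*np.sin(g-.019),100)))
go(563,380,330,np.radians(180+40))
E
```

```text
0.4 [403.06778101 327.48052485]
0.5 [411.52877996 331.83804094]
0.6 [420.42190756 335.4628099 ]
at [481.5 125.  326. ] yaw 178.8 tool x,y,z cm [-7.61 25.67 -0.4 ] turn z -41.2
```

View pics/s9c.png

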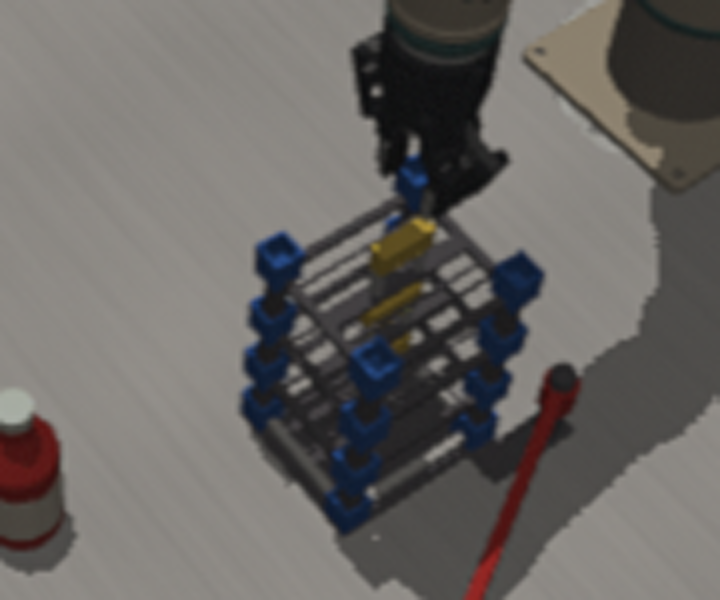

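```bash
python3 - <<'E'
from h import *
im=cv2.imread('pics/s9.png');hsv=cv2.cvtColor(im,cv2.COLOR_BGR2HSV);m=cv2.inRange(hsv,(0,140,50),(8,255,255))|cv2.inRange(hsv,(172,140,50),(180,255,255))
n,l,s,ce=cv2.connectedComponentsWithStats(m)
for i in range(1,n):
    if s[i,4]>100: print(s[i]); ys,xs=np.where(l==i); k=ys>=ys.max()-3; print(xs[k].mean(),ys.max())
c=load('s9')
for g in (.45,.5,.55,.6,.65): print(g,proj(c,(362.7+262*np.cos(g-.019),210.8+262*np.sin(g-.019),60)).round(1), proj(c,(362.7+131*np.cos(g-.019),210.8+131*np.sin(g-.019),75)).round(1))
E
```

```text
[414 266  30  62 255]
415.6666666666667 327
[294 275  20  20 314]
304.07547169811323 294
0.45 [405.6 335.5] [424.1 297.8]
0.5 [409.8 337.6] [426.1 298.7]
0.55 [414.1 339.5] [428.2 299.6]
0.6 [418.5 341.1] [430.3 300.3]
0.65 [422.9 342.6] [432.4 301. ]
```

Emit:
move_arm(targets="-1 -1.1 3.7 0 0 0 0;-1 -1.1 3.7 0 0 0 0;-1 -1.1 3.7 0 0 0 0;-1 -1.1 3.7 0 0 0 0;-1 -1.1 3.7 0 0 0 0")

```text
clock: 24.53
eef_pos: [541.0, 310.5, 326.0]
tool_rot: [-3.141, -0.002, 3.12]
force: [0.0, -0.7, 0.6]
width: -0.2
gripper_force: 0.0
```

Emit:
move_arm(targets="-1 -1.1 3.7 0 0 0 0;-1 -1 3.6 0 0 0 0;-1 0 0 0 0 0 -6.9;-1 0 0 0 0 0 -6.9;-1 0 0 0 0 0 -6.9")

```text
clock: 24.95
eef_pos: [563.1, 382.1, 324.8]
tool_rot: [-3.14, -0.003, -2.794]
force: [1.2, -0.8, -0.6]
width: 0.1
gripper_force: 0.0
```

Emit:
move_arm(targets="-1 0 0 3.5 0 0 -6.9;-1 0 0 3.5 0 0 -6.9;-1 0 0 3.5 0 0 -6.9;-1 0 0 3.5 0 0 0;-1 0 0 0 0 0 0")

```text
clock: 25.37
eef_pos: [558.8, 378.0, 178.3]
tool_rot: [3.14, -0.016, -2.44]
force: [-1.7, -0.8, -1.6]
width: 0.2
gripper_force: 0.0
```

```bash
python3 -c "
from h import *
go(561,382,95,np.radians(220)); s=read_state();print(s['force'],s['qpos'][6])"
```

```text
at [558.8 378.  178.3] yaw -139.8 tool x,y,z cm [-0.43  0.17  8.33] turn z 0.2
[-1.65298678 -0.80247881 -1.62018886] 1.631519795542831
```

Emit:
move_arm(targets="-1 -0.3 0.5 3 0 0 0;-1 0 0 3 0 0 0;-1 0 0 2.3 0 0 0;-1 0 0 0 0 0 0")

```text
clock: 25.7
eef_pos: [560.0, 385.5, 100.1]
tool_rot: [3.141, -0.009, -2.44]
force: [-0.0, 0.6, -0.3]
width: -0.4
gripper_force: 0.0
```

Emit:
move_arm(targets="-1 0.04 -1.5 0 0 0 3.3;-1 0.04 -1.5 0 0 0 3.3;-1 0.04 -1.5 0 0 0 3.3;-1 0.04 -1.5 0 0 0 3.3;-1 0.04 -1.5 0 0 0 3.3")

```text
clock: 26.12
eef_pos: [604.9, 321.9, 106.1]
tool_rot: [-3.141, 0.003, -2.736]
force: [0.5, 0.9, -0.1]
width: -0.3
gripper_force: 0.3
```

Emit:
move_arm(targets="-1 0.04 -1.5 0 0 0 3.3;-1 0.04 -1.5 0 0 0 3.3;-1 0.04 -1.5 0 0 0 3.3;-1 0 -0.5 0 0 0 0;-1 0 0 0 0 0 0")

```text
clock: 26.53
eef_pos: [618.8, 273.4, 104.3]
tool_rot: [-3.14, -0.001, -2.904]
force: [-0.1, -0.6, 0.1]
width: 0.1
gripper_force: 0.0
```

```bash
cat > g.py <<'E'
from h import *
import sys
f=sys.argv[1]
s=read_state();d=s['eef_pos'][:2]-[362.7,210.8];print(np.hypot(*d),np.arctan2(d[1],d[0]),s['force'])
snap('scene',f); c=load(f)
im=cv2.imread('pics/%s.png'%f);hsv=cv2.cvtColor(im,cv2.COLOR_BGR2HSV);m=cv2.inRange(hsv,(0,140,50),(8,255,255))|cv2.inRange(hsv,(172,140,50),(180,255,255))
m[:,:330]=0; ys,xs=np.where(m>0); print(len(xs),xs.min(),xs.max(),ys.min(),ys.max())
def cost(q):
    g=q[0]-.019; P=np.array([proj(c,(362.7+r*np.cos(g),210.8+r*np.sin(g),62)) for r in (30,230)]); u=(P[1]-P[0])/np.linalg.norm(P[1]-P[0])
    return (xs-P[0,0])*u[1]-(ys-P[0,1])*u[0]
print('guard',least_squares(cost,[.2],loss='soft_l1').x)
E
python3 g.py s10
```

```text
263.6569984773621 0.23964728877962663 [-0.1488612  -0.5691791   0.14970192]
208 382 443 264 323
guard [0.16008957]
```

Emit:
move_arm(targets="-1 0.04 -1 0 0 0 2.2;-1 0.04 -1 0 0 0 2.2;-1 0.04 -1 0 0 0 2.2;-1 0 -0.8 0 0 0 0;-1 0 0 0 0 0 0")

```text
clock: 27.0
eef_pos: [624.6, 235.2, 104.3]
tool_rot: [-3.139, -0.0, -3.02]
force: [0.3, -0.6, -0.5]
width: -0.2
gripper_force: 0.0
```

```bash
python3 g.py s11; python3 -c "
from h import *
im=cv2.imread('pics/s11.png');cv2.imwrite('pics/s11c.png',cv2.resize(im[170:320,300:480],(720,600),interpolation=cv2.INTER_CUBIC))"
```

```text
263.00490419138765 0.09296574384130955 [ 0.31641627 -0.55105642 -0.45427078]
297 374 443 264 314
guard [0.01865986]
```

View pics/s11c.png

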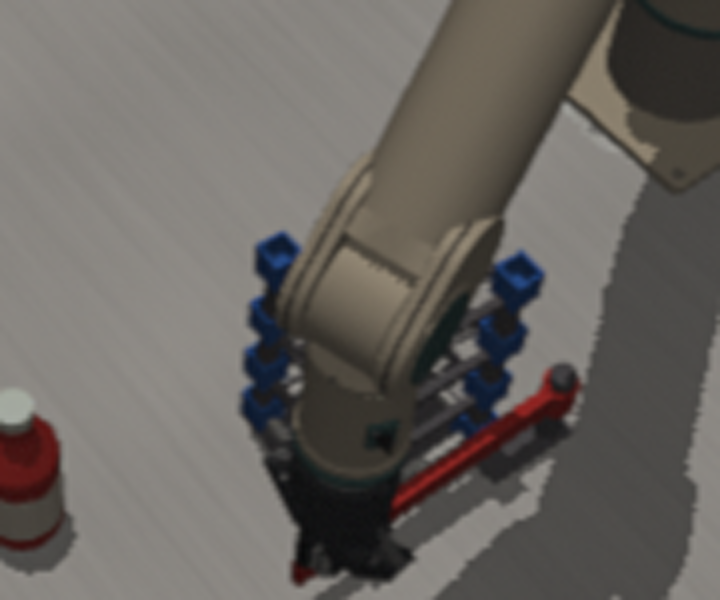

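Emit:
move_arm(targets="-1 0 1.5 0 0 0 0;-1 0 2.5 0 0 0 0;-1 0 2 -3 0 0 0;-1 0 0 -4 0 0 0;-1 0 0 -4 0 0 0")

```text
clock: 27.47
eef_pos: [614.0, 303.3, 214.3]
tool_rot: [3.14, -0.003, -3.01]
force: [1.1, 0.8, 0.2]
width: -0.2
gripper_force: 0.0
```

Emit:
move_arm(targets="-1 0 2 -3.5 0 0 0;-1 0 4 0 0 0 0;-1 0 4 0 0 0 0;-1 0 0 0 0 0 0;-1 0 0 0 0 0 0")

```text
clock: 27.88
eef_pos: [600.6, 404.3, 248.7]
tool_rot: [3.138, -0.002, -3.008]
force: [0.7, -0.0, -0.4]
width: 0.3
gripper_force: 0.0
```

```bash
python3 g.py s12; python3 - <<'E'
from h import *
im=cv2.imread('pics/s12.png');cv2.imwrite('pics/s12c.png',cv2.resize(im[160:360,280:480],(600,600),interpolation=cv2.INTER_CUBIC))
E
```

```text
306.64234589664864 0.6828066672263031 [ 0.68511772 -0.04824568 -0.38783601]
404 374 439 264 314
guard [0.01570395]
```

View pics/s12c.png

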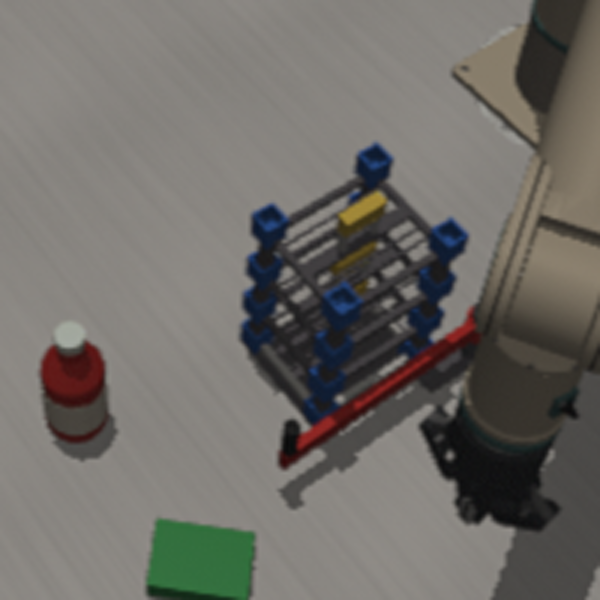

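The stack of three sits evenly on the base, the guard bar lies alongside it at about 0.02 rad, and the arm is clear.

```bash
python3 -c "
from h import *
print(order.finish_job())"
```

```text
the job is handed in; nothing more can be done
None
```

The job is handed in: all three frames are stacked on the bottom frame with their legs home by tool height and contact force, and the guard bar was swung out to about 0.53 rad and now lies alongside at about 0.02 rad. I did not touch the washing-up things, and the hand-in gave no verdict.

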